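# Hang the rinse basket and tip the nuts into the tray's pouring corner

### The job

The wire rinse basket has been left standing in the drying tray: lift it out and hang it by its handle on the hook of the support stand. Then take the tray by its rim and tilt it until all five union nuts have slid together into the corner with the pouring lip. Finish while still holding the tray tilted like that, nuts lying still in the corner and basket hanging free, with the tray leaning on nothing but the bench and your grip, and leave the other things on the bench where they are.

Things in the scene. Friction and masses are not known exactly. Their poses are not given: they have to be found in the camera images.
- tray: White plastic drying tray on the black bench, 210 (its x) x 280 (its y) x 55 mm tall over the rim, about 0.38 kg. Origin: centre of the underside, z up when flat. Underside 200 x 270 mm, floor 4 mm thick, inside 192 x 262 mm. Rim: a band 9 mm thick and 18 mm tall (37 to 55 mm up) on all four walls, inner face flush with the inside; it can be pinched from above anywhere.
- lip_corner (a point): Inside corner of the tray at its pouring lip, (-96, 131, 12) mm in the tray's frame. Here the rim is left out for 35 mm along each wall (wall 37 mm high) and a V-shaped spout juts out 20 mm. The tray is slick: nuts start to slide at 9 to 14 degrees of tilt, and slide on along the walls into the corner if it is tilted evenly towards both its walls, by 28 to 35 degrees in all.
- high_corner (a point): Top outer corner of the rim diagonally opposite the pouring lip, at (105, -140, 55) mm in the tray's frame.
- basket: Steel wire rinse basket, 80 (its x) x 110 (its y) x 55 mm, 0.16 kg, standing empty in the tray. Origin: centre of its underside, 4 mm above the bench at the start, z up. A stiff upright wire handle, 8 mm thick, spans it along y, from the middles of the two 80 mm sides up to a level bar.
- handle (a point): Middle of the basket handle's top bar, on the bar's centre line, 130 mm above the basket's underside. The bar is straight and runs along the basket's y for 45 mm either side of this point, 8 mm thick.
- stand: Heavy support stand, fixed: grey base plate 150 x 110 x 12 mm (under the hook), upright rod 12 mm thick, 260 mm tall, with a boss head that holds a hook. Origin: foot of the rod, z up; the hook points along the stand's -x.
- hook_seat (a point): Where the handle is to rest: top of the level part of the hook, 95 mm from the rod along the stand's -x, 225 mm above the bench. The hook is a 10 mm round bar, level from the rod to 108 mm out, then turned up; its tip is 122 mm out and its top 249 mm above the bench.
- nut0: One of five equal steel hexagon union nuts lying loose and flat in the tray, 19 mm across flats, 15 mm tall, 22 g. Origin: centre of its lower face.
- nut1: One of five equal steel hexagon union nuts lying loose and flat in the tray, 19 mm across flats, 15 mm tall, 22 g. Origin: centre of its lower face.
- nut2: One of five equal steel hexagon union nuts lying loose and flat in the tray, 19 mm across flats, 15 mm tall, 22 g. Origin: centre of its lower face.
- nut3: One of five equal steel hexagon union nuts lying loose and flat in the tray, 19 mm across flats, 15 mm tall, 22 g. Origin: centre of its lower face.
- nut4: One of five equal steel hexagon union nuts lying loose and flat in the tray, 19 mm across flats, 15 mm tall, 22 g. Origin: centre of its lower face.
- beaker: Glass beaker, 68 mm wide, 90 mm tall; bystander. Origin: centre of its underside.
- jar: Amber jar with black cap, 54 mm wide, 85 mm tall; bystander. Origin: centre of its underside.
- wash_bottle: White wash bottle, 64 mm wide, 180 mm tall with its bent spout; bystander. Origin: centre of its underside.
- spanner: Open-ended spanner lying flat, 170 mm long; bystander. Origin: under its middle, length along x.
- slide_box: Grey slide box, 94 x 119 x 38 mm; bystander. Origin: centre of its underside.
- dish: Clear covered dish, 91 mm wide, 22 mm tall; bystander. Origin: centre of its underside.
Not all that is in view belongs to the job. What is shaped like the basket but red is not meant.

How it is judged:
By the outcome, as a careful person would: the job done as asked, in the order asked, and still so for the second after the job is handed in, while the arm keeps its last pose, push and grip.
It also fails if it takes over 54 s, if anything falls off the work surface, if the arm or the gripper's body presses on something with over 40 N, if the wrist force passes 120 N, or if a joint passes its speed limit or range.

### The arm

A 6-joint arm with a two-finger parallel gripper is mounted at the origin on the work surface. World frame = base frame: x ahead of the robot, y to its left, z up, the work surface at z = 0. Lengths are in m, angles in rad, forces in N, time in s.
With the tool pointing down it reaches from about 0.4 to 0.825 m from the base axis. Payload 7 kg.
Tool frame: the origin (TCP) lies on the mounting face of the last link; the fingertips stand arm.tcp_to_tips ahead of it and the grasp point (between the pads) lies 159 mm ahead of it (arm.tcp_to_tips is the distance from the TCP to the fingertips, in m); z points along the fingers, y is the direction in which the jaws open and shut (so a half turn about z gives the same grasp; the last joint's range is limited). The gripper opens to 88 mm and grips with 3 to 60 N. Pads are 19 mm wide; open, the fingers measure 130 mm over their backs; the gripper's body (78 mm by 193 mm) begins 47 mm behind the grasp point.
Start: joints at [-0.991, 0.359, 0.012, 0, -1.224, -0.288], TCP at [0.194, -0.646, 0.405] pointing down, gripper open.
Joint ranges: [-3.07, 3.07], [-1.43, 2.12], [-1.02, 1.25], [-3.03, 1.67], [-3.05, -0], [-3.03, 3.03]. Speed limits (rad/s): [2.39, 2.39, 3.01, 3.14, 3.14, 3.14].

### API

Orientations are given as [roll, pitch, yaw] about the fixed x, y, z axes, in that order (R = Rz(yaw) Ry(pitch) Rx(roll)).
In Python, from station import arm, cams, job_done, finder gives the robot as it stands.
- The arm moves only by the tool play_rows, never from a script. Its argument "targets" is a list that holds one entry, the list of rows, each a list of 4 numbers: the shift along the tool's x, y, z in m, then the turn about the tool's z in degrees. A call has 1 to 5 rows; each row is the pose to reach, as a shift and turn from the pose commanded when the call began, along the tool's axes at that moment; what a row does not reach only later rows make up. A row lasts 1/8 s, in which the tool goes at most 62.5 mm and 10.7 degrees, less where a joint would pass 70% of its speed; a pose out of reach is approached as far as the arm can. A call with a gripper value outside its range is refused whole. "grip" is the closure in counts, from 0 (fully open) to 255 (shut), set as the call begins (left out, the last holds). The fingers move at their own pace and stop on an object; "newtons" is the grip in N (left out, the last holds). Time passes only in rows, so rows that repeat a pose let the fingers close. It gives the time, the measured TCP pose, the force and the opening at its end, in the units of the state.
- arm.get_state(): the state, without advancing time (a new reading comes with each control period).
- cams.grab_frame(name): name is "scene" or "top" or "wrist"; returns (picture, depth): 420x560x3 uint8, red, green, blue; 420x560 float32, m along the optical axis (not along the pixel's ray), 0 where there is no reading.
- cams.camera_params(name): a dict with "intrinsics" (3x3 intrinsics, pixels), "position" and "attitude" of the camera in the world. Camera axes: x right, y down, z forward; pixel columns grow to the right and rows downward; lengths in m; the calibration is good to about 2 mm. A picture is of the moment at which its call begins: read the wrist's pose just before it. camera_params takes no time and is no camera call; for the wrist camera it gives the pose at the moment of the call.
- job_done(): hands the job in, once; it reports no verdict.
Trained networks look in the newest picture that a camera, given by its name, has taken for a name from the list of things; names that differ only in an ending like _2 or _b are one class to them, and where a whole thing is asked for, a point or a joint stands for the part that bears it (a point fixed in the world has none). Each returns a list of dicts, best first, with "score" (0 to 1); they miss things now and then, are a little off and sometimes report something else, mostly with a low value. They report only what shows in the picture. A call takes as long as a camera call. They do not tell look-alikes from the thing itself.
- finder.find_in(camera, query): "xyz" ([x, y, z] in m, in world coordinates, good to about 4 mm: the middle of the surface that is visible of it).
- finder.masks_of(camera, query): "mask" (420x560 bool, what is visible of it).
The state is a dict: "t": time; "q": joint angles; "qd": joint speeds; "joint_efforts": joint torques, N m; "eef_pos": TCP position; "ee_rot": TCP orientation; "force": force on the tool from outside, world axes, zero at the start; "moment": the same for the moment, N m; "width": finger opening in m.
Only numpy, scipy, OpenCV 4.12 (cv2) and the standard library are available. Lean on these libraries where they do the work, as an engineer would, in place of code of your own. Each camera call takes 0.05 s, during which the arm holds its last target. There are 200 camera calls.

## Working session

There is one attempt and no reset: what is moved stays moved. The work goes in short steps, Python scripts to look and compute and a tool call to move; the robot and the scene stay as the last step left them, time stands still between calls to the robot, and variables do not carry over. Pictures are saved under pics/ and viewed, about 8 in all and at most 12, crops included, and the job is handed in when it is done.

Besides the shell and the picture viewer there is one more tool, called after "Request:" in YAML: its name, and indented under it one key for each argument. play_rows: Moves the arm, as the interface text tells. Its arguments: {"type":"object","properties":{"targets":{"type":"array","items":{"type":"array","items":{"type":"array","items":{"type":"number"}}}},"grip":{"type":"number"},"newtons":{"type":"number"}},"required":["targets"]}

```bash
ls; mkdir -p pics
cat > h.py <<'E'
import numpy as np, cv2
from station import arm, cams, job_done, finder
from scipy.spatial.transform import Rotation as R
np.set_printoptions(precision=4, suppress=True)
def Rm(e): 
    e=np.asarray(e,float)
    return e if e.shape==(3,3) else (R.from_euler('xyz',e).as_matrix() if e.size==3 else R.from_quat(e).as_matrix())
def cloud(cam):
    p=cams.camera_params(cam); img,d=cams.grab_frame(cam)
    K=np.array(p['intrinsics']); v,u=np.mgrid[:420,:560]
    c=np.stack([(u-K[0,2])/K[0,0]*d,(v-K[1,2])/K[1,1]*d,d],-1)
    return img,d,c@Rm(p['attitude']).T+np.array(p['position'])
def save(img,n): cv2.imwrite('pics/'+n,img[...,::-1])
E
python3 - <<'E'
from h import *
print(arm.get_state(), arm.tcp_to_tips)
ims=[]
for c in ['scene','top']:
    print(c,cams.camera_params(c))
    img,d,X=cloud(c); np.savez(c+'.npz',img=img,d=d,X=X); 
    save(cv2.resize(img,(800,600)),c+'0.png')
    for q in ['tray','basket','handle','lip_corner','high_corner','hook_seat','stand','nut0']:
        print(c,q,[(np.round(r['xyz'],3).tolist(),round(r['score'],2)) for r in finder.find_in(c,q)])
E
```

```text
pics
{'t': 0.0, 'q': array([-0.9909,  0.3594,  0.0111, -0.0003, -1.2241, -0.2881]), 'qd': array([-0.001 , -0.0003,  0.0005,  0.001 ,  0.0006, -0.0018]), 'joint_efforts': array([ -0.0003, -58.272 ,  29.3063,   6.9974,   0.007 ,  -0.0001]), 'eef_pos': array([ 0.1941, -0.6463,  0.4037]), 'ee_rot': array([ 3.14  , -0.0001, -2.8499]), 'force': array([ 0.6598, -0.1101, -0.569 ]), 'moment': array([-0.0233,  0.0015,  0.0431]), 'width': 0.08782404294373124} 0.1781
scene {'intrinsics': array([[473.2668,   0.    , 278.7311],
       [  0.    , 473.2668, 208.9847],
       [  0.    ,   0.    ,   1.    ]]), 'position': array([1.2388, 0.288 , 1.3076]), 'attitude': array([-2.5657,  0.0059,  1.9349])}
scene tray [([0.506, -0.094, 0.007], 0.67), ([0.647, 0.263, 0.01], 0.19)]
scene basket [([0.512, -0.04, 0.042], 0.76), ([0.288, -0.276, 0.037], 0.57)]
scene handle [([0.291, -0.277, 0.037], 0.9), ([0.714, -0.314, 0.039], 0.67), ([0.504, -0.046, 0.041], 0.61), ([0.45, -0.451, 0.04], 0.22)]
scene lip_corner [([0.507, -0.092, 0.002], 0.6)]
scene high_corner [([0.505, -0.099, 0.002], 0.94), ([0.776, -0.034, 
[... 226 characters left out ...]
, 0.018], 0.39)]
top {'intrinsics': array([[429.6935,   0.    , 280.8975],
       [  0.    , 429.6935, 204.5275],
       [  0.    ,   0.    ,   1.    ]]), 'position': array([ 0.4368, -0.0062,  1.6247]), 'attitude': array([-3.0816,  0.0025, -1.5576])}
top tray [([0.514, -0.092, 0.004], 0.6)]
top basket [([0.71, -0.312, 0.039], 0.96), ([0.509, -0.045, 0.056], 0.74), ([0.282, -0.279, 0.04], 0.58)]
top handle [([0.508, -0.037, 0.058], 0.85), ([0.707, -0.316, 0.042], 0.66), ([0.284, -0.276, 0.036], 0.56), ([0.509, -0.091, 0.003], 0.46)]
top lip_corner []
top high_corner [([0.508, -0.092, 0.002], 0.9)]
top hook_seat [([0.64, 0.263, 0.011], 0.69)]
top stand [([0.64, 0.259, 0.01], 0.84)]
top nut0 []
```

View pics/scene0.png

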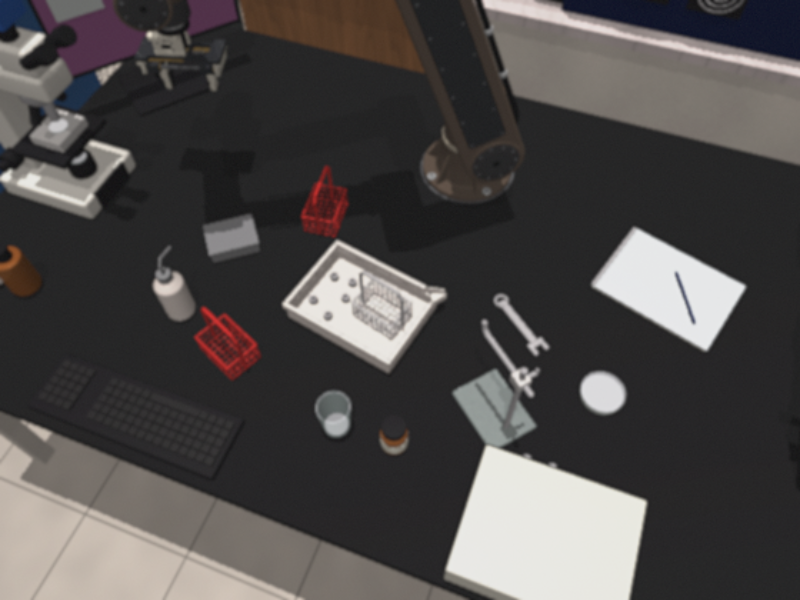

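View pics/top0.png

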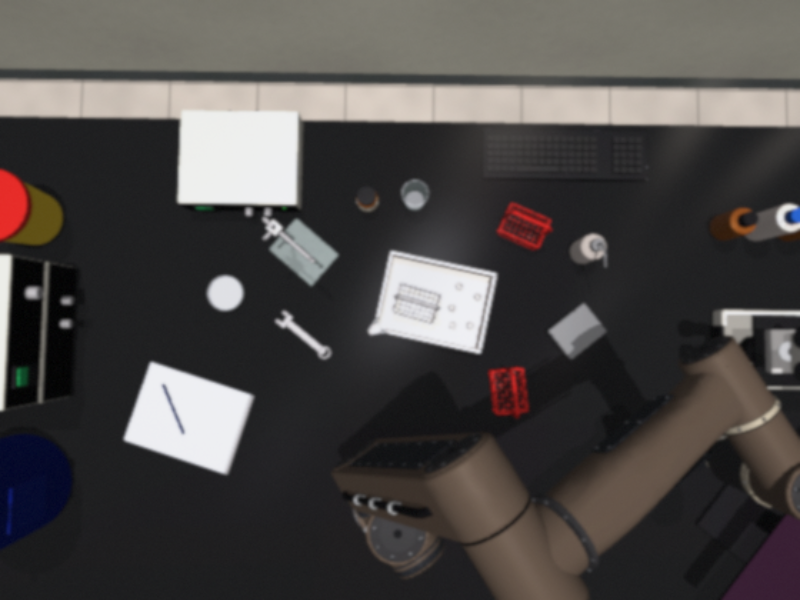

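The top view shows the tray (pixels 380–495, 255–350 in the 800x600 picture), with its lip at (375,327), i.e. at tray -x,+y. The grey basket is at (415,302). The stand's boss is at (272,230), with the hook pointing to about (325,270).

Candidates for the basket are the grey one in the tray (415,302), a red one at (525,226) and a red one at (508,390). I choose the grey one.

Run:
```python
from h import *
T=np.load('top.npz'); S=np.load('scene.npz')
def sel(Z,c,r,lo,hi):
    X=Z['X']; m=(np.hypot(X[...,0]-c[0],X[...,1]-c[1])<r)&(X[...,2]>lo)&(X[...,2]<hi)&(Z['d']>0); return X[m],m
# tray rim
for n,Z in(('top',T),('scene',S)):
    P,m=sel(Z,(.51,-.09),.21,.046,.064)
    w=Z['img'][m].min(1)>130; P=P[w]
    r=cv2.minAreaRect((P[:,:2]*1000).astype(np.float32)); print(n,'tray',len(P),r,cv2.boxPoints(r).tolist(),np.median(P[:,2]))
    for lab,c,rr,lo,hi in(('handle',(.51,-.04),.13,.09,.17),('red1',(.71,-.31),.09,.08,.17),('red2',(.288,-.277),.09,.08,.17),('hook',(.66,.26),.2,.18,.29),('rodtop',(.66,.26),.2,.25,.29)):
        P,m=sel(Z,c,rr,lo,hi)
        if len(P)<5: print(n,lab,len(P)); continue
        q=P.mean(0); v=np.linalg.svd(P[:,:2]-q[:2],full_matrices=False)[2][0]; s=(P[:,:2]-q[:2])@v
        print(n,lab,len(P),'mean',q,'dir',v,'ext',s.min(),s.max(),'zpct',np.percentile(P[:,2],[5,50,95]))
    P,m=sel(Z,(.65,.26),.13,.006,.018)
    r=cv2.minAreaRect((P[:,:2]*1000).astype(np.float32)); print(n,'base',len(P),r)
    k=cv2.resize(Z['img'][150:320,150:400] if n=='top' else Z['img'][140:330,180:430],None,fx=3,fy=3,interpolation=2); save(k,n+'c.png')
```

```text
top tray 726 ((505.97998046875, -80.06207275390625), (289.04583740234375, 219.70272827148438), 78.51007080078125) [[369.541748046875, -199.80679321289062], [584.841552734375, -243.57061767578125], [642.418212890625, 39.682647705078125], [427.118408203125, 83.44647216796875]] 0.05486717956706477
top handle 79 mean [ 0.5049 -0.0372  0.1344] dir [-0.2609 -0.9654] ext -0.055556561236255485 0.05810667305442651 zpct [0.1233 0.1364 0.1412]
top red1 87 mean [ 0.7094 -0.3141  0.1257] dir [-0.3982 -0.9173] ext -0.05783629527515698 0.05802626562267195 zpct [0.0975 0.1302 0.1368]
top red2 87 mean [ 0.2848 -0.2762  0.1278] dir [-0.9924 -0.1234] ext -0.05801343061496874 0.058467715959255345 zpct [0.0954 0.1321 0.137 ]
top hook 211 mean [0.6454 0.2725 0.2292] dir [-0.6121 -0.7908] ext -0.06561729224865549 0.09437061696490152 zpct [0.2188 0.2267 0.2548]
top rodtop 15 mean [0.6563 0.2826 0.2581] dir [-0.6362 -0.7716] ext -0.02214086872575416 0.10346374666386574 zpct [0.2523 0.2586 0.2638]
top base 1030 ((652.5855102539062, 254.33425903320312), (247.82359313964844, 242.4911651611328), 1.86430072784423
[... 413 characters left out ...]
36 zpct [0.0951 0.1362 0.1411]
scene red1 136 mean [ 0.7128 -0.3103  0.1231] dir [0.3889 0.9213] ext -0.06535140542180488 0.053490470466195816 zpct [0.0852 0.1319 0.1378]
scene red2 108 mean [ 0.2901 -0.2777  0.1208] dir [0.9926 0.1212] ext -0.0634506203546005 0.055681982901398995 zpct [0.0852 0.1301 0.1384]
scene hook 398 mean [0.6489 0.2719 0.2299] dir [0.6354 0.7722] ext -0.0987309746812672 0.06293338677945358 zpct [0.2174 0.2275 0.2565]
scene rodtop 32 mean [0.6561 0.2797 0.2581] dir [0.646  0.7633] ext -0.10338292599865738 0.024454966897543264 zpct [0.2511 0.2596 0.2647]
scene base 1747 ((643.85791015625, 256.27398681640625), (235.74269104003906, 253.28543090820312), 30.290395736694336)
```

View pics/topc.png

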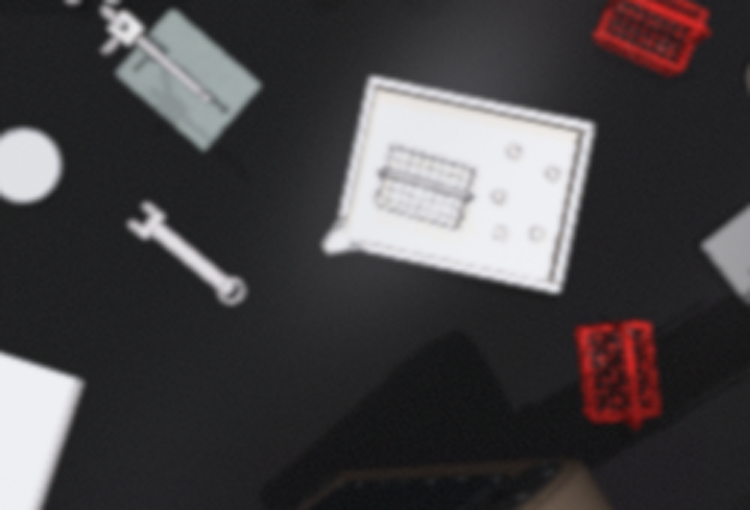

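```bash
cat >> h.py <<'E'
def to(p,alpha=None,tcp=None,yaw=None):
    """tool-axis shift+turn to bring TCP to world p, jaw axis at alpha deg (mod 180)"""
    s=arm.get_state(); c=np.array(s['eef_pos']) if tcp is None else np.array(tcp); M=Rm(s['ee_rot'])
    d=M.T@(np.array(p)-c); a=np.degrees(np.arctan2(M[1,1],M[0,1]))
    t=0 if alpha is None else -((alpha-a+90)%180-90)
    print('row',d.round(4),round(t,1),'| tcp',c,'jaw',round(a,1),'q6',round(np.degrees(s['q'][5]),1),'t',s['t'],'F',s['force'],'w',s['width'])
E
python3 -c "
from h import *
to([.512,-.012,.40],165)"
```

```text
row [-0.4869  0.5162  0.0047] -58.3 | tcp [ 0.1941 -0.6465  0.4047] jaw 106.7 q6 -16.5 t 0.9 F [0.7078 0.9284 0.1778] w 0.0874790562425136
```

Request:
play_rows:
  targets:
    - [[-0.487, 0.516, 0, -58.3], [-0.487, 0.516, 0, -58.3], [-0.487, 0.516, 0, -58.3], [-0.487, 0.516, 0, -58.3], [-0.487, 0.516, 0, -58.3]]
  grip: 0

```text
t: 1.52
eef_pos: [0.3347, -0.3653, 0.405]
ee_rot: [-3.141, -0.0, -1.906]
force: [1.1, 0.5, -0.3]
width: 0.0877
```

```bash
python3 -c "
from h import *
to([.512,-.012,.40],165)"
```

```text
row [-0.392  -0.0511  0.005 ] -4.2 | tcp [ 0.3347 -0.3653  0.405 ] jaw 160.8 q6 5.5 t 1.525 F [ 1.1313  0.4843 -0.2786] w 0.08774661859020662
```

Request:
play_rows:
  targets:
    - [[-0.392, -0.051, 0.005, -4], [-0.392, -0.051, 0.005, -4], [-0.392, -0.051, 0.005, -4], [-0.392, -0.051, 0.005, -4], [-0.392, -0.051, 0.005, -4]]

```text
t: 2.15
eef_pos: [0.4764, -0.0866, 0.4013]
ee_rot: [-3.14, 0.001, -1.842]
force: [0.9, -1.4, -0.6]
width: 0.0874
```

Request:
play_rows:
  targets:
    - [[-0.08, 0, 0, 0], [-0.08, 0, 0, 0], [-0.08, 0, 0, 0]]

```text
t: 2.52
eef_pos: [0.4976, -0.0106, 0.4007]
ee_rot: [3.141, -0.0, -1.84]
force: [-0.2, -0.4, -0.5]
width: 0.0872
```

Run:
```python
from h import *
to([.512,-.012,.40],165)
print(cams.camera_params('wrist'))
img,d,X=cloud('wrist'); np.savez('w1.npz',img=img,d=d,X=X); save(cv2.resize(img,(700,525)),'w1.png')
m=(X[...,2]>.115)&(X[...,2]<.16)&(d>0)&(np.hypot(X[...,0]-.505,X[...,1]+.037)<.09)
P=X[m]; q=P.mean(0); v=np.linalg.svd(P[:,:2]-q[:2],full_matrices=False)[2][0]; s=(P[:,:2]-q[:2])@v
print(len(P),q,v,s.min(),s.max(),np.percentile(P[:,2],[5,50,95]))
```

```text
row [-0.0025 -0.0143  0.0007] -0.4 | tcp [ 0.4976 -0.0106  0.4007] jaw 164.6 q6 -36.9 t 2.525 F [-0.1877 -0.4247 -0.5049] w 0.08715880285520691
{'intrinsics': array([[342.4662,   0.    , 280.5921],
       [  0.    , 342.4662, 216.844 ],
       [  0.    ,   0.    ,   1.    ]]), 'position': array([ 0.4798, -0.0761,  0.3825]), 'attitude': array([ 2.8894, -0.0004,  2.8723])}
1650 [ 0.5038 -0.0464  0.1378] [0.2615 0.9652] -0.053718691189575535 0.06397170798486985 [0.1281 0.1389 0.1404]
```

View pics/w1.png

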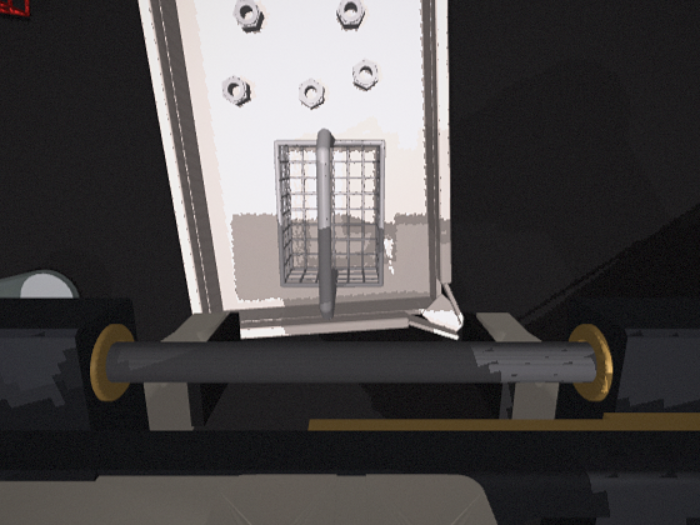

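The wrist view confirms the grey basket. Its bar runs from (325,130) to (325,315), above the white tray with the five nuts. I'll descend 27 mm off the bar's centre, so the fingers clear the hook later.

Request:
play_rows:
  targets:
    - [[-0.002, -0.0155, 0.05, -0.4], [-0.002, -0.0155, 0.1, -0.4], [-0.002, -0.0155, 0.107, -0.4], [-0.002, -0.0155, 0.107, -0.4]]

```text
t: 3.08
eef_pos: [0.5132, -0.0146, 0.2947]
ee_rot: [-3.141, -0.0, -1.836]
force: [0.3, -0.3, 0.4]
width: 0.088
```

Request:
play_rows:
  targets:
    - [[0, 0, 0, 0], [0, 0, 0, 0], [0, 0, 0, 0], [0, 0, 0, 0], [0, 0, 0, 0]]
  grip: 255
  newtons: 40

```text
t: 3.7
eef_pos: [0.5129, -0.0137, 0.2938]
ee_rot: [-3.142, 0.0, -1.835]
force: [-0.2, -0.6, 0.1]
width: 0.043
```

Request:
play_rows:
  targets:
    - [[0, 0, 0, 0], [0, 0, -0.02, 0], [0, 0, -0.06, 0], [0, 0, -0.12, 0], [0, 0, -0.15, 0]]

```text
t: 4.32
eef_pos: [0.5132, -0.0138, 0.4471]
ee_rot: [-3.138, 0.002, -1.835]
force: [-0.5, 0.7, -0.4]
width: 0.0006
```

Run:
```python
from h import *
to([.512,-.012,.44],165)
img,d,X=cloud('wrist'); 
img2,d2,X2=cloud('scene')
save(np.hstack([cv2.resize(img,(400,300)),cv2.resize(img2[140:335,200:460],(400,300))]),'w2.png')
P=X2[(d2>0)&(X2[...,2]>.18)&(X2[...,2]<.28)&(X2[...,1]>.15)&(X2[...,0]>.5)&(X2[...,0]<.75)&(X2[...,1]<.36)]
q=P.mean(0);v=np.linalg.svd(P[:,:2]-q[:2],full_matrices=False)[2][0];s=(P[:,:2]-q[:2])@v
print(q,v)
for a in np.arange(s.min(),s.max(),.01):
    k=(s>=a)&(s<a+.01); n=(P[k][:,:2]-q[:2])@[-v[1],v[0]]
    if k.any(): print(round(a,3),k.sum(),P[k].mean(0),'z',P[k][:,2].min(),P[k][:,2].max(),'w',n.min(),n.max())
```

```text
row [-0.0015  0.0016  0.0071] -0.1 | tcp [ 0.5132 -0.0138  0.4471] jaw 164.9 q6 -35.6 t 4.325 F [-0.5198  0.7076 -0.3992] w 0.0005813729017669053
[0.649  0.272  0.2298] [0.6346 0.7728]
-0.096 26 [0.5914 0.2019 0.2422] z 0.22891842246430216 0.25299118665287734 w -0.004152367865228714 0.00496342386522002
-0.086 16 [0.5966 0.209  0.2282] z 0.2212740025807085 0.23730894568084504 w -0.004687048860959053 0.006008227310256572
-0.076 15 [0.604  0.2166 0.2255] z 0.21766650983551727 0.2288949177688795 w -0.003973077380391115 0.0055243565700365095
-0.066 14 [0.61   0.2251 0.225 ] z 0.21767134984997805 0.22833248960639474 w -0.003272417767446811 0.004181792254082889
-0.056 14 [0.6165 0.2332 0.2253] z 0.22021327203574637 0.2289342827387839 w -0.002985842218066857 0.0060278129360625855
-0.046 13 [0.6228 0.24   0.2244] z 0.21806253432934875 0.228615355338192 w -0.0028956927761823433 0.003987256470398919
-0.036 16 [0.6285 0.248  0.2247] z 0.21964237693389466 0.23006130787687074 w -0.0033565210533414063 0.006417008670557583
-0.026 14 [0.636  0.2557 0.2252] z 0.22178740157740506 0.23290183323893632 w 
[... 292 characters left out ...]
0.6561 0.278  0.2276] z 0.21078114657531088 0.23377628249523186 w -0.011422287174339957 0.011170441232851186
0.014 36 [0.6659 0.2825 0.2326] z 0.21539654140043107 0.2613345106529781 w -0.012961332846644321 0.004783437109928417
0.024 94 [0.6646 0.2975 0.2333] z 0.18040736995747753 0.26490814267953233 w -0.013760798765811488 0.036040148221816434
0.034 67 [0.6749 0.3004 0.2298] z 0.1841141282881431 0.2669840658257685 w -0.013775617752905842 0.012876529373215822
0.044 15 [0.6801 0.3094 0.2246] z 0.21816957422085892 0.2295850450704049 w -0.005948227240645462 0.006888922213951888
0.054 15 [0.6865 0.3162 0.2246] z 0.21909860207112164 0.2286432651854986 w -0.0043551930922722075 0.0030215644678907826
```

View pics/w2.png

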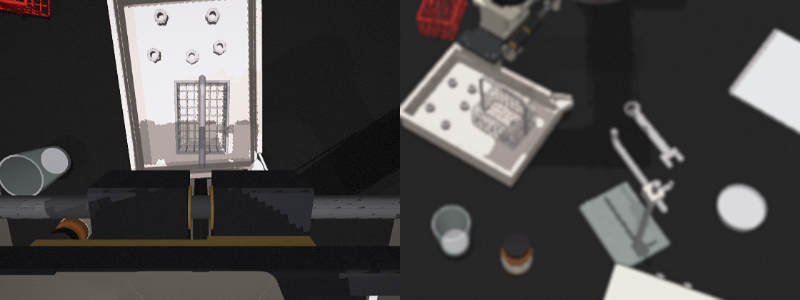

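The lift started before the fingers had closed; they need about 1.2 s. The basket hasn't moved, so I'll open and redo the grasp with a longer wait.

Request:
play_rows:
  targets:
    - [[0, 0, 0, 0], [0, 0, 0, 0], [0, 0, 0, 0], [0, 0, 0, 0], [0, 0, 0, 0]]
  grip: 90

```text
t: 5.05
eef_pos: [0.513, -0.0137, 0.4435]
ee_rot: [3.141, -0.0, -1.835]
force: [0.2, -0.3, 0.1]
width: 0.0445
```

Request:
play_rows:
  targets:
    - [[-0.001, 0, 0.03, 0], [-0.001, 0, 0.09, 0], [-0.001, 0, 0.14, 0], [-0.001, 0, 0.153, 0], [-0.001, 0, 0.153, 0]]

```text
t: 5.68
eef_pos: [0.5137, -0.0127, 0.291]
ee_rot: [3.141, -0.001, -1.835]
force: [-0.3, 0.3, 0.2]
width: 0.0566
```

Request:
play_rows:
  targets:
    - [[0, 0, 0, 0], [0, 0, 0, 0], [0, 0, 0, 0], [0, 0, 0, 0], [0, 0, 0, 0]]
  grip: 255
  newtons: 40

```text
t: 6.3
eef_pos: [0.5132, -0.0128, 0.2909]
ee_rot: [-3.141, 0.0, -1.835]
force: [-0.8, 0.1, 0.8]
width: 0.0122
```

Request:
play_rows:
  targets:
    - [[0, 0, 0, 0], [0, 0, 0, 0], [0, 0, 0, 0], [0, 0, 0, 0]]

```text
t: 6.8
eef_pos: [0.5131, -0.0128, 0.2907]
ee_rot: [3.142, -0.0, -1.835]
force: [-1.0, 1.2, 2.4]
width: 0.0069
```

Request:
play_rows:
  targets:
    - [[0, 0, -0.02, 0], [0, 0, -0.06, 0], [0, 0, -0.11, 0], [0, 0, -0.155, 0], [0, 0, -0.165, 0]]

```text
t: 7.42
eef_pos: [0.5135, -0.0128, 0.4586]
ee_rot: [-3.137, 0.003, -1.835]
force: [-0.2, -0.4, -2.3]
width: 0.0067
```

Run:
```python
from h import *
to([.512,-.012,.44],165)
img,d,X=cloud('wrist'); 
m=(X[...,2]>.22)&(X[...,2]<.34)&(d>.12)&(np.hypot(X[...,0]-.505,X[...,1]+.06)<.05)
P=X[m]; print(len(P)); y=P[:,1]
for a in np.arange(-.11,0,.015):
    k=(y>a)&(y<a+.015)
    if k.sum()>10: print(round(a,3),k.sum(),np.median(P[k],0))
save(cv2.resize(img,(400,300)),'w3.png')
```

```text
row [-0.0003  0.0018  0.0186] -0.2 | tcp [ 0.5135 -0.0128  0.4586] jaw 164.8 q6 -35.7 t 7.425 F [-0.1991 -0.4297 -2.2653] w 0.006677791560794055
6923
-0.11 461 [ 0.5178 -0.0976  0.2273]
-0.095 1354 [ 0.4941 -0.0871  0.2948]
-0.08 1137 [ 0.4984 -0.0724  0.3055]
-0.065 1107 [ 0.5023 -0.0577  0.3056]
-0.05 1033 [ 0.5063 -0.0428  0.3058]
-0.035 1394 [ 0.5094 -0.0251  0.3038]
-0.02 437 [ 0.5112 -0.015   0.3285]
```

View pics/w3.png

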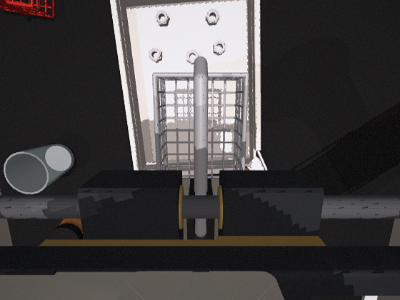

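The basket is held level, with its bar top at 0.306. Next I turn it square to the hook and bring it to just outside the hook's tip.

```bash
python3 -c "
from h import *
to([.515,.08,.45],230.6); to([.527,.165,.422],230.6)"
```

```text
row [-0.09    0.0227  0.0082] -65.8 | tcp [ 0.5134 -0.0128  0.4581] jaw 164.8 q6 -35.7 t 7.475 F [-0.2068  0.8619  0.2785] w 0.006518281907008802
row [-0.1751  0.0335  0.0364] -65.8 | tcp [ 0.5134 -0.0128  0.4581] jaw 164.8 q6 -35.7 t 7.475 F [-0.2068  0.8619  0.2785] w 0.006518281907008802
```

Request:
play_rows:
  targets:
    - [[-0.01, 0.003, 0.002, -8], [-0.03, 0.008, 0.004, -18], [-0.05, 0.013, 0.006, -28], [-0.07, 0.018, 0.008, -38], [-0.09, 0.023, 0.008, -48]]

```text
t: 8.1
eef_pos: [0.5141, 0.0806, 0.4455]
ee_rot: [3.138, 0.001, -0.992]
force: [0.0, -0.5, -2.2]
width: 0.0065
```

Request:
play_rows:
  targets:
    - [[0, 0, 0, -8], [0, 0, 0, -17.8], [0, 0, 0, -17.8]]

```text
t: 8.48
eef_pos: [0.5142, 0.0801, 0.4459]
ee_rot: [3.139, 0.002, -0.688]
force: [0.1, 0.1, -1.9]
width: 0.0065
```

```bash
python3 -c "
from h import *
to([.527,.165,.422],230.6)"
```

```text
row [-0.044  -0.0737  0.0238] -0.0 | tcp [0.5142 0.0801 0.4459] jaw -129.4 q6 20.1 t 8.475 F [ 0.1067  0.0575 -1.9158] w 0.0065219583300501266
```

Request:
play_rows:
  targets:
    - [[-0.015, -0.025, 0.008, 0], [-0.03, -0.05, 0.016, 0], [-0.044, -0.0735, 0.024, 0], [-0.044, -0.0735, 0.024, 0]]

```text
t: 8.98
eef_pos: [0.5271, 0.166, 0.4216]
ee_rot: [3.139, 0.001, -0.69]
force: [-1.0, -0.4, -1.0]
width: 0.0067
```

Run:
```python
from h import *
# seat mid + offset
mid=np.array([.6046,.2179]); u=np.array([-.773,.635])
g=mid+.0265*u
to([*g,.422],230.6)
img,d,X=cloud('wrist'); i2,d2,X2=cloud('scene')
np.savez('w4.npz',img=img,d=d,X=X,X2=X2,d2=d2)
# hook in tip coordinates
for n,XX,dd in(('w',X,d),('s',X2,d2)):
    s=(XX[...,:2]-mid)@[.635,.773]; k=(XX[...,:2]-mid)@u
    m=(dd>.1)&(XX[...,2]>.2)&(XX[...,2]<.262)&(s>-.03)&(s<.07)&(abs(k)<.03)
    print(n,m.sum())
    for a in np.arange(-.03,.07,.01):
        q=m&(s>=a)&(s<a+.01)
        if q.sum()>3: print(round(a,3),q.sum(),'k',np.percentile(k[q],[5,50,95]),'z',np.percentile(XX[q][:,2],[5,50,95]))
    # bar: near expected pre position
    m=(dd>.1)&(XX[...,2]>.255)&(XX[...,2]<.285)&(s>-.14)&(s<-.06)&(k>-.08)&(k<.06)
    if m.any(): print('bar',m.sum(),'s',np.percentile(s[m],[2,50,98]),'k',np.percentile(k[m],[1,99]),'z',np.median(XX[m][:,2]))
save(np.hstack([cv2.resize(img,(400,300)),cv2.resize(i2[150:330,240:480],(400,300))]),'w4.png')
```

```text
row [ 0.0003 -0.0893 -0.0006] -0.1 | tcp [0.5271 0.166  0.4216] jaw -129.5 q6 12.7 t 8.975 F [-1.0164 -0.4421 -1.0493] w 0.0066599177382992095
w 2995
-0.03 499 k [-0.0047 -0.0017  0.0033] z [0.2322 0.2481 0.2509]
-0.02 142 k [-0.0049 -0.0036  0.0008] z [0.2254 0.2299 0.2488]
-0.01 309 k [-0.0048 -0.0012  0.0037] z [0.2233 0.2261 0.228 ]
0.0 343 k [-0.0048 -0.0012  0.0038] z [0.2231 0.226  0.2275]
0.01 343 k [-0.005  -0.0013  0.0039] z [0.223  0.226  0.2275]
0.02 354 k [-0.0052 -0.0014  0.0038] z [0.2223 0.2259 0.2275]
0.03 365 k [-0.0053 -0.0015  0.0034] z [0.2227 0.2259 0.2274]
0.04 351 k [-0.0053 -0.0015  0.0036] z [0.2229 0.2259 0.2274]
0.05 288 k [-0.0054 -0.0017  0.0033] z [0.2225 0.2258 0.2272]
bar 4673 s [-0.099  -0.0907 -0.0821] k [-0.0571  0.0438] z 0.2694440976495739
s 152
-0.03 15 k [-0.0032 -0.0012  0.0048] z [0.2346 0.2478 0.2521]
-0.02 23 k [-0.0034  0.0001  0.004 ] z [0.2229 0.2323 0.245 ]
-0.01 14 k [-0.0033 -0.0001  0.0055] z [0.2207 0.2256 0.2299]
0.0 15 k [-0.0038  0.0008  0.0052] z [0.2214 0.2245 0.2276]
0.01 11 k [-0.0038  0.0003  0.0038] z [0.2226 0.225  0.2264]
0.02 16 k [-0.0032  0.0005  0.005 ] z [0.2225 0.2245 0.2296]
0.03 14 k [-0.0027 -0.0008  0.0046] z [0.2196 0.2248 0.2291]
0.04 14 k [-0.0038 -0.0003  0.0045] z [0.2209 0.2256 0.2295]
0.05 14 k [-0.0038 -0.0002  0.0045] z [0.2213 0.2261 0.2281]
0.06 16 k [-0.0038 -0.0008  0.0031] z [0.2202 0.2254 0.2279]
bar 102 s [-0.0957 -0.0895 -0.0713] k [-0.056   0.0371] z 0.26908188036434555
```

View pics/w4.png

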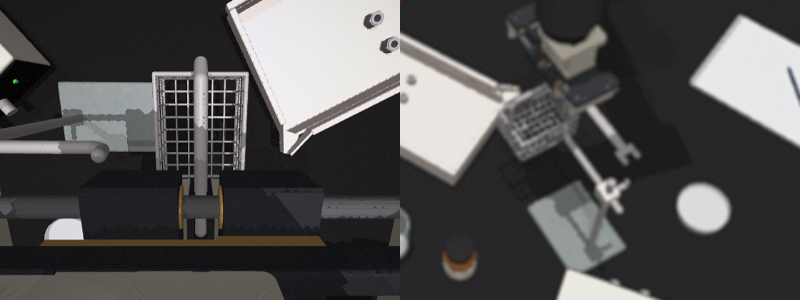

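The wrist view shows the hook tip at (100,153), and the bar (200,60–235) square to it. The bar bottom is 11 mm above the tip and its middle is within about 1 mm of the hook's line, so I go in.

Request:
play_rows:
  targets:
    - [[0, -0.02, 0, 0], [0, -0.045, 0, 0], [0, -0.07, 0, 0], [0, -0.091, 0, 0], [0, -0.091, 0, 0]]

```text
t: 9.7
eef_pos: [0.5859, 0.2359, 0.423]
ee_rot: [3.141, 0.0, -0.688]
force: [-0.1, 0.2, -2.0]
width: 0.0065
```

Request:
play_rows:
  targets:
    - [[0, 0, 0.01, 0], [0, 0, 0.022, 0], [0, 0, 0.032, 0], [0, 0, 0.035, 0], [0, 0, 0.035, 0]]

```text
t: 10.32
eef_pos: [0.5848, 0.2351, 0.3886]
ee_rot: [3.141, -0.0, -0.687]
force: [-0.5, -0.4, -1.0]
width: 0.0068
```

```bash
python3 -c "
from h import *
to([.584,.235,.385],230.6)"
```

```text
row [-0.0006  0.0006  0.0036] 0.0 | tcp [0.5848 0.2351 0.3886] jaw -129.4 q6 11.0 t 10.325 F [-0.5049 -0.4144 -0.9812] w 0.006817976077677246
```

Request:
play_rows:
  targets:
    - [[0, 0, 0.0015, 0], [0, 0, 0.003, 0], [0, 0, 0.003, 0]]

```text
t: 10.7
eef_pos: [0.5849, 0.2352, 0.3859]
ee_rot: [-3.141, -0.0, -0.687]
force: [-0.0, 0.3, -0.9]
width: 0.0066
```

Request:
play_rows:
  targets:
    - [[0, 0, 0.001, 0], [0, 0, 0.002, 0], [0, 0, 0.002, 0]]

```text
t: 11.08
eef_pos: [0.5849, 0.2353, 0.3846]
ee_rot: [-3.141, -0.001, -0.687]
force: [-2.7, 0.4, 5.5]
width: 0.0065
```

The bar rests on the hook. Releasing.

Request:
play_rows:
  targets:
    - [[0, 0, -0.0005, 0], [0, 0, -0.0005, 0], [0, 0, -0.0005, 0], [0, 0, -0.0005, 0], [0, 0, -0.0005, 0]]
  grip: 140

```text
t: 11.7
eef_pos: [0.5848, 0.2351, 0.3841]
ee_rot: [3.141, 0.0, -0.687]
force: [-0.3, -0.2, -0.5]
width: 0.0391
```

Request:
play_rows:
  targets:
    - [[0, 0, -0.01, 0], [0, 0, -0.03, 0], [0, 0, -0.06, 0], [0, 0, -0.1, 0], [0, 0, -0.1, 0]]

```text
t: 12.32
eef_pos: [0.5853, 0.2351, 0.489]
ee_rot: [-3.135, -0.003, -0.687]
force: [-0.5, -0.9, -1.2]
width: 0.0396
```

Run:
```python
from h import *
to([.56,-.22,.45],123.7)
img,d,X=cloud('wrist'); i2,d2,X2=cloud('scene')
save(np.hstack([cv2.resize(img,(400,300)),cv2.resize(i2[150:330,240:480],(400,300))]),'w5.png')
```

```text
row [0.2689 0.3682 0.0372] -73.0 | tcp [0.5853 0.2351 0.489 ] jaw -129.3 q6 11.0 t 12.325 F [-0.4806 -0.9187 -1.1673] w 0.039626183229961906
```

View pics/w5.png

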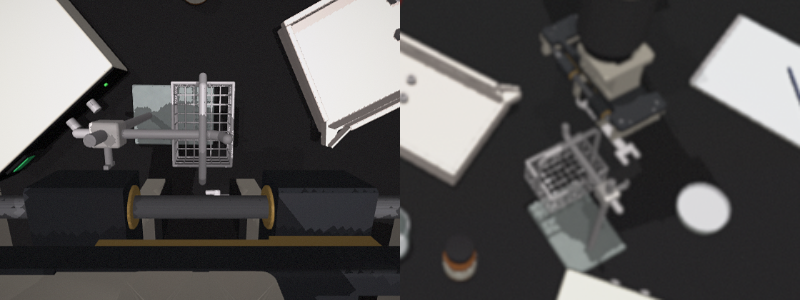

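The basket hangs on the hook seat, clear of everything: bar across the hook at (203,130) left, basket at (570,170) right. Next is the tray's high corner, with the jaws along the diagonal.

Request:
play_rows:
  targets:
    - [[0.043, 0.058, 0, -10], [0.08, 0.108, 0, -20], [0.12, 0.16, 0, -30], [0.155, 0.21, 0, -40], [0.195, 0.265, 0, -50]]
  grip: 110

```text
t: 13.05
eef_pos: [0.5681, -0.0753, 0.4835]
ee_rot: [-3.141, 0.001, 0.184]
force: [1.2, 1.0, 0.2]
width: 0.0499
```

```bash
python3 -c "
from h import *
to([.576,-.229,.38],123.9)"
```

```text
row [-0.0203  0.1525  0.1035] -23.4 | tcp [ 0.5681 -0.0753  0.4835] jaw -79.5 q6 88.5 t 13.05 F [1.2376 1.0441 0.1629] w 0.049853867191228654
```

Request:
play_rows:
  targets:
    - [[-0.007, 0.05, 0.033, -8], [-0.014, 0.1, 0.066, -16], [-0.02, 0.152, 0.1, -23.4], [-0.02, 0.152, 0.1035, -23.4], [-0.02, 0.152, 0.1035, -23.4]]

```text
t: 13.68
eef_pos: [0.5759, -0.2268, 0.3797]
ee_rot: [-3.14, 0.002, 0.585]
force: [-0.1, -0.2, 0.1]
width: 0.0501
```

Run:
```python
from h import *
to([.576,-.229,.205],123.9)
img,d,X=cloud('wrist'); np.savez('w6.npz',img=img,d=d,X=X)
t,dt,XT=cloud('top'); np.savez('t6.npz',img=t,d=dt,X=XT)
for n,x,dd,im in(('w',X,d,img),('t',XT,dt,t)):
    m=(dd>.1)&(x[...,2]>.049)&(x[...,2]<.061)&(x[...,0]>.35)&(x[...,0]<.66)&(x[...,1]>-.26)&(x[...,1]<.12)&(im.min(2)>110)
    P=x[m]; yaw=np.radians(-11.1); L=(P[:,:2]-[.506,-.0805])@np.array([[np.cos(yaw),-np.sin(yaw)],[np.sin(yaw),np.cos(yaw)]])
    print(n,len(P),np.median(P[:,2]))
    # rim band near +x wall and -y wall: outer/inner lines
    for lab,a,b in(('+x',0,1),('-x',0,1)):
        sg=1 if lab=='+x' else -1
        k=(sg*L[:,0]>.085)&(abs(L[:,1])<.16)
        if k.sum()>20: print(lab,k.sum(),np.percentile(L[k,0],[3,50,97]),'slope',np.polyfit(L[k,1],L[k,0],1), 'range',L[k,1].min(),L[k,1].max())
    for sg in(1,-1):
        k=(sg*L[:,1]>.12)&(abs(L[:,0])<.12)
        if k.sum()>20: print('y',sg,k.sum(),np.percentile(L[k,1],[3,50,97]),'slope',np.polyfit(L[k,0],L[k,1],1),'range',L[k,0].min(),L[k,0].max())
save(cv2.resize(img,(500,375)),'w6.png')
```

```text
row [-0.0009  0.0021  0.1747] -0.4 | tcp [ 0.5759 -0.2268  0.3797] jaw -56.5 q6 126.9 t 13.675 F [-0.0599 -0.2366  0.1008] w 0.05011795880698978
w 4641 0.056579529879756285
+x 3140 [0.0945 0.1059 0.1101] slope [0.0182 0.1059] range -0.14613926492527635 0.09770735790603892
-x 380 [-0.0979 -0.0936 -0.0905] slope [ 0.0019 -0.094 ] range 0.0005238616375103169 0.04620624808220171
y 1 506 [0.125  0.1279 0.1324] slope [0.0073 0.1278] range 0.029997932403503576 0.07578089480061266
y -1 1031 [-0.1458 -0.1407 -0.1228] slope [ 0.0959 -0.1462] range 0.01621884926687427 0.10976040747588003
t 231 0.05486123271121213
-x 63 [-0.1068 -0.0969 -0.0875] slope [-0.0187 -0.098 ] range -0.1426170902258339 0.14864605620383578
y 1 91 [0.1272 0.1317 0.1431] slope [-0.0383  0.1316] range -0.1081272367467087 0.061855041394595044
y -1 104 [-0.1434 -0.1385 -0.1259] slope [-0.0401 -0.1392] range -0.10124255348325939 0.04643986346245228
```

View pics/w6.png

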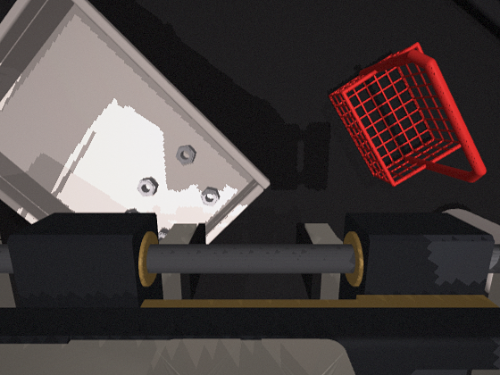

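The wrist view shows the tray's high corner at (268,183) between the fingers. A nut at (210,196) is inside, below tip height. The red basket at (400,110) is clear. Measured again, the corner sits about 7 mm farther out, so I shift +9 mm along tool y and descend.

Request:
play_rows:
  targets:
    - [[-0.001, 0.009, 0.05, 0], [-0.001, 0.009, 0.1, 0], [-0.001, 0.009, 0.15, 0], [-0.001, 0.009, 0.172, 0], [-0.001, 0.009, 0.1735, 0]]

```text
t: 14.4
eef_pos: [0.5803, -0.2334, 0.2064]
ee_rot: [-3.14, 0.001, 0.588]
force: [-0.0, 0.4, 0.3]
width: 0.0503
```

Request:
play_rows:
  targets:
    - [[0, 0, 0, 0], [0, 0, 0, 0], [0, 0, 0, 0], [0, 0, 0, 0], [0, 0, 0, 0]]
  grip: 255
  newtons: 12

```text
t: 15.02
eef_pos: [0.5804, -0.2346, 0.2081]
ee_rot: [3.141, -0.001, 0.587]
force: [-1.7, 2.4, 6.4]
width: 0.022
```

Request:
play_rows:
  targets:
    - [[0, 0, 0, 0], [0, 0, 0, 0], [0, 0, 0, 0]]

```text
t: 15.4
eef_pos: [0.5805, -0.2346, 0.2081]
ee_rot: [3.141, -0.001, 0.587]
force: [-1.5, 1.4, 6.8]
width: 0.0218
```

The width is 21.8 mm, as predicted for a diagonal corner pinch. I start the tilt along the arc about the lip corner.

Request:
play_rows:
  targets:
    - [[0, -0.001, -0.008, 0], [0, -0.002, -0.018, 0], [0.001, -0.005, -0.028, 0], [0.001, -0.007, -0.037, 0], [0.0015, -0.0095, -0.046, 0]]

```text
t: 16.02
eef_pos: [0.5763, -0.2257, 0.254]
ee_rot: [3.141, -0.001, 0.586]
force: [0.5, -1.0, -3.4]
width: 0.0212
```

```bash
cat >> h.py <<'E'
def tray():
    """fit plane to tray floor, from the scene and top cameras"""
    out=[]
    for c in('scene','top'):
        img,d,X=cloud(c); r=[m for m in finder.masks_of(c,'tray')]
        if not r: print(c,'no mask'); continue
        M=r[0]['mask']&(d>0)&(img.min(2)>100); P=X[M]
        best=None; rng=np.random.default_rng(0)
        for _ in range(400):
            a=P[rng.choice(len(P),3)]; n=np.cross(a[1]-a[0],a[2]-a[0]); l=np.linalg.norm(n)
            if l<1e-3: continue
            n=n/l*np.sign(n[2] or 1); i=abs((P-a[0])@n)<.004
            if n[2]>.7 and (best is None or i.sum()>best.sum()): best=i
        Q=P[best]; n=np.linalg.svd(Q-Q.mean(0),full_matrices=False)[2][2]; n*=np.sign(n[2])
        tilt=np.degrees(np.arccos(n[2])); az=np.degrees(np.arctan2(n[1],n[0]))
        print(c,len(P),len(Q),'tilt',round(tilt,1),'downhill az',round(az,1)); np.savez('tr_'+c,img=img,d=d,X=X,M=r[0]['mask'],n=n,q=Q.mean(0))
E
python3 - <<'E'
from h import *
to([.576,-.229,.205]); tray()
E
```

```text
row [-0.0021  0.0026  0.049 ] 0 | tcp [ 0.5763 -0.2257  0.254 ] jaw -56.4 q6 126.9 t 16.025 F [ 0.5215 -0.9511 -3.4259] w 0.02121258127281174
scene 5046 2627 tilt 8.4 downhill az 121.3
top 1293 658 tilt 7.9 downhill az 116.9
```

Tilt is 8° and downhill runs towards the lip, so it works. I continue.

Request:
play_rows:
  targets:
    - [[0, -0.003, -0.009, 0], [0.001, -0.006, -0.018, 0], [0.0015, -0.0095, -0.027, 0], [0.002, -0.0125, -0.0355, 0], [0.0025, -0.016, -0.044, 0]]

```text
t: 16.85
eef_pos: [0.5693, -0.2109, 0.2979]
ee_rot: [3.141, -0.0, 0.587]
force: [0.3, 0.1, -4.1]
width: 0.022
```

Request:
play_rows:
  targets:
    - [[0.0005, -0.004, -0.0085, 0], [0.001, -0.0085, -0.017, 0], [0.0015, -0.013, -0.025, 0], [0.0025, -0.0175, -0.033, 0], [0.003, -0.022, -0.0413, 0]]

```text
t: 17.48
eef_pos: [0.5596, -0.1908, 0.3389]
ee_rot: [-3.141, 0.0, 0.587]
force: [-0.3, 1.2, -3.4]
width: 0.023
```

Run:
```python
from h import *
to([.576,-.229,.205]); tray()
```

```text
row [-0.0075  0.041   0.1339] 0 | tcp [ 0.5596 -0.1908  0.3389] jaw -56.4 q6 123.5 t 17.475 F [-0.3024  1.1574 -3.3784] w 0.023016152344621742
scene 5092 2630 tilt 23.4 downhill az 115.5
top 1336 748 tilt 23.8 downhill az 113.4
```

Request:
play_rows:
  targets:
    - [[0.0005, -0.0045, -0.007, 0], [0.0015, -0.0095, -0.014, 0], [0.002, -0.0145, -0.0205, 0], [0.003, -0.019, -0.027, 0], [0.0035, -0.0235, -0.033, 0]]

```text
t: 18.3
eef_pos: [0.5496, -0.1693, 0.3721]
ee_rot: [3.141, -0.0, 0.587]
force: [0.5, -1.1, -3.6]
width: 0.023
```

Request:
play_rows:
  targets:
    - [[0, 0, 0, 0], [0, 0, 0, 0], [0, 0, 0, 0], [0, 0, 0, 0]]

```text
t: 18.8
eef_pos: [0.5497, -0.1698, 0.3713]
ee_rot: [-3.141, 0.0, 0.586]
force: [0.7, -1.2, -3.1]
width: 0.0237
```

Run:
```python
from h import *
to([.576,-.229,.205]); tray()
a=np.load('tr_scene.npz')['img'][130:320,190:440]; b=np.load('tr_top.npz')['img'][150:280,200:371]
save(np.hstack([cv2.resize(a,(400,304),interpolation=2),cv2.resize(b,(400,304),interpolation=2)]),'s7.png')
for c in('scene','wrist'):
    cams.grab_frame(c); print(c,[(np.round(r['xyz'],3).tolist(),round(r['score'],2)) for r in finder.find_in(c,'nut0')])
```

```text
row [-0.0108  0.0639  0.1663] 0 | tcp [ 0.5497 -0.1698  0.3713] jaw -56.4 q6 121.3 t 18.8 F [ 0.7497 -1.196  -3.1114] w 0.02371014598211782
scene 4845 2398 tilt 30.4 downhill az 117.2
top 1430 816 tilt 30.0 downhill az 117.2
scene [([0.447, 0.028, 0.039], 0.62), ([0.46, 0.048, 0.033], 0.37)]
wrist [([0.454, 0.048, 0.033], 0.96), ([0.439, -0.008, 0.056], 0.94), ([0.465, 0.065, 0.029], 0.93), ([0.445, 0.007, 0.049], 0.85), ([0.453, 0.026, 0.041], 0.58)]
```

View pics/s7.png

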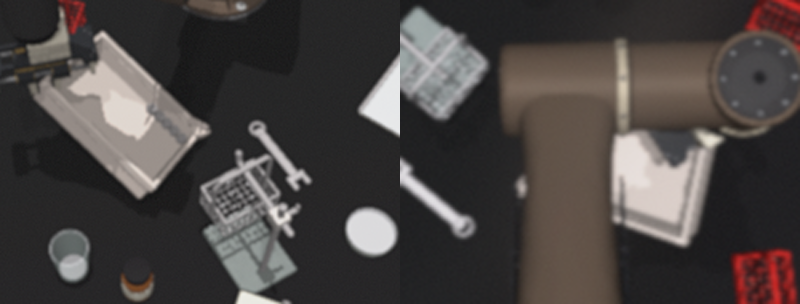

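Run:
```python
from h import *
img,d,X=cloud('wrist'); np.savez('w8.npz',img=img,d=d,X=X); save(cv2.resize(img,(800,600)),'w8.png')
```

```text
(no output)
```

View pics/w8.png

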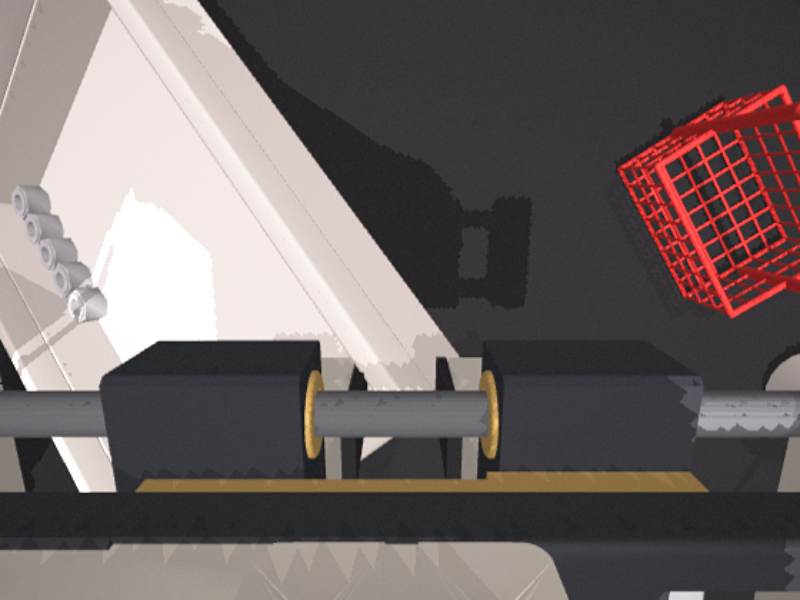

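The wrist view shows all five nuts in one touching row, from the lip corner at (20,200) to (88,303). The lead nut is against both walls. I raise the tilt by about 1° for margin, then check that everything stays still.

Request:
play_rows:
  targets:
    - [[0.0003, -0.002, -0.003, 0], [0.0006, -0.004, -0.0055, 0], [0.0006, -0.004, -0.0055, 0], [0.0006, -0.004, -0.0055, 0], [0.0006, -0.004, -0.0055, 0]]

```text
t: 19.88
eef_pos: [0.548, -0.166, 0.3769]
ee_rot: [-3.141, 0.0, 0.587]
force: [0.6, 0.9, -3.4]
width: 0.0235
```

Request:
play_rows:
  targets:
    - [[0, 0, 0, 0], [0, 0, 0, 0], [0, 0, 0, 0], [0, 0, 0, 0], [0, 0, 0, 0]]

```text
t: 20.5
eef_pos: [0.548, -0.166, 0.377]
ee_rot: [-3.142, 0.0, 0.587]
force: [0.3, 0.5, -3.2]
width: 0.0234
```

```bash
cat > chk.py <<'E'
from h import *
to([.576,-.229,.205]); tray()
cams.grab_frame('wrist'); print('nuts',[(np.round(r['xyz'],4).tolist(),round(r['score'],2)) for r in finder.find_in('wrist','nut0')])
Z=np.load('tr_scene.npz'); n=Z['n']; X=Z['X']; d=Z['d']
# tray axes now: lip corner estimate = intersection of floor plane with the -x / +y walls
M=Z['M']&(d>0); P=X[M]; print('lowest/lipmost tray pts',P[np.argsort(-(P[:,:2]@[-.454,.891]))[:200]].mean(0))
mid=np.array([.6046,.2179]); u=np.array([-.773,.635]); s=(X[...,:2]-mid)@[.635,.773]; k=(X[...,:2]-mid)@u
m=(d>0)&(X[...,2]>.22)&(X[...,2]<.245)&(abs(s)<.02)&(abs(k)>.012)&(abs(k)<.05)
print('bar s',np.median(s[m]),'z',np.median(X[m][:,2]),'k',k[m].min(),k[m].max())
m=(d>0)&(X[...,2]>.09)&(X[...,2]<.18)&(abs(s)<.07)&(abs(k)<.08)
print('basket s',np.percentile(s[m],[2,98]),'k',np.percentile(k[m],[2,98]),'z',np.percentile(X[m][:,2],[2,98]))
E
python3 chk.py
```

```text
row [-0.0115  0.068   0.172 ] 0 | tcp [ 0.548 -0.166  0.377] jaw -56.4 q6 120.9 t 20.5 F [ 0.2656  0.4895 -3.1878] w 0.023375495042360146
scene 4750 2327 tilt 31.6 downhill az 117.3
top 1485 807 tilt 30.3 downhill az 117.1
nuts [([0.4535, 0.0476, 0.0328], 0.95), ([0.4447, 0.0105, 0.0484], 0.78), ([0.4526, 0.0251, 0.0399], 0.76), ([0.4368, -0.0068, 0.0571], 0.72), ([0.4613, 0.0655, 0.0278], 0.65)]
lowest/lipmost tray pts [0.4401 0.0823 0.0434]
bar s 0.0006319810140890704 z 0.23294763077310365 k -0.049793978662920034 0.048843301246918984
basket s [-0.0403  0.0395] k [-0.0565  0.0566] z [0.0991 0.1643]
```

Request:
play_rows:
  targets:
    - [[0, 0, 0, 0], [0, 0, 0, 0], [0, 0, 0, 0], [0, 0, 0, 0], [0, 0, 0, 0]]

```text
t: 21.42
eef_pos: [0.548, -0.166, 0.377]
ee_rot: [3.142, -0.0, 0.587]
force: [-0.1, 0.6, -3.9]
width: 0.0234
```

```bash
python3 chk.py
```

```text
row [-0.0116  0.068   0.172 ] 0 | tcp [ 0.548 -0.166  0.377] jaw -56.4 q6 120.9 t 21.425 F [-0.1028  0.5968 -3.921 ] w 0.02343559736303756
scene 4883 2368 tilt 31.4 downhill az 116.9
top 1486 779 tilt 30.9 downhill az 119.0
nuts [([0.4454, 0.008, 0.0482], 0.94), ([0.4375, -0.0058, 0.0575], 0.79), ([0.467, 0.0639, 0.0272], 0.75), ([0.4499, 0.0263, 0.0412], 0.65), ([0.4521, 0.0475, 0.033], 0.55), ([0.5388, -0.0361, 0.0907], 0.36)]
lowest/lipmost tray pts [0.4393 0.0842 0.0429]
bar s 0.00041767679149324276 z 0.23226188990439545 k -0.04988252721672547 0.04825652800017609
basket s [-0.0403  0.0395] k [-0.0569  0.0565] z [0.0995 0.1651]
```

Run:
```python
from h import *
Z=np.load('tr_scene.npz'); n=Z['n']
img,d,X=cloud('wrist'); M=(d>.15)&(X[...,2]<.2)&(X[...,0]<.6)&(X[...,0]>.38)
nuts=np.array([r['xyz'] for r in finder.find_in('wrist','nut0') if r['score']>.5])
nuts=nuts[np.argsort(-nuts[:,1])]
q=Z['q']; h=(X-q)@n; print('nut heights over floor',(nuts-q)@n)
best=None
for yaw in np.radians(np.arange(60,95,.5)):
    ey=np.array([np.cos(yaw),np.sin(yaw),0]); ey-=n*(ey@n); ey/=np.linalg.norm(ey); ex=np.cross(ey,n)
    F=X[M&(h>.018)&(h<.032)]; b=np.histogram((F-nuts[0])@ex,np.arange(-.1,.25,.002))[0].max()
    if best is None or b>best[0]: best=(b,yaw,ey,ex)
_,yaw,ey,ex=best; F=X[M&(h>.02)&(h<.032)]
hx,e=np.histogram((F-nuts[0])@ex,np.arange(-.06,.25,.003)); hy,e2=np.histogram((F-nuts[0])@ey,np.arange(-.06,.06,.003))
print('tray y az',np.degrees(yaw)); print('-x wall/+x wall peaks',[(round(e[i],3),hx[i]) for i in np.argsort(-hx)[:6]]); print('+y wall peaks',[(round(e2[i],3),hy[i]) for i in np.argsort(-hy)[:5]])
print('nuts in tray axes rel. lead', np.c_[(nuts-nuts[0])@ex,(nuts-nuts[0])@ey])
```

```text
nut heights over floor [0.0134 0.0069 0.0099 0.0104 0.0006]
tray y az 81.0
-x wall/+x wall peaks [(np.float64(-0.018), np.int64(1898)), (np.float64(0.177), np.int64(1552)), (np.float64(0.114), np.int64(76)), (np.float64(0.123), np.int64(75)), (np.float64(0.126), np.int64(75)), (np.float64(0.12), np.int64(72))]
+y wall peaks [(np.float64(0.03), np.int64(2026)), (np.float64(0.033), np.int64(403)), (np.float64(-0.057), np.int64(45)), (np.float64(-0.051), np.int64(45)), (np.float64(-0.039), np.int64(45))]
nuts in tray axes rel. lead [[ 0.      0.    ]
 [-0.0027 -0.0228]
 [-0.0008 -0.0423]
 [-0.0027 -0.0604]
 [ 0.1107 -0.0667]]
```

```bash
cat > nuts.py <<'E'
from h import *
tray(); Z=np.load('tr_scene.npz')
img,d,X=cloud('wrist'); M=(d>.15)&(X[...,2]<.2)&(X[...,0]<.56)&(X[...,0]>.38)
# floor plane from the wrist itself
P=X[M]; h=(P-Z['q'])@Z['n']; f=P[abs(h)<.006]; 
for _ in range(4):
    c=f.mean(0); n=np.linalg.svd(f-c,full_matrices=False)[2][2]; n*=np.sign(n[2]); f=P[abs((P-c)@n)<.003]
h=(X-c)@n; print('wrist tilt',np.degrees(np.arccos(n[2])),'az',np.degrees(np.arctan2(n[1],n[0])))
best=(0,)
F=X[M&(h>.02)&(h<.032)]
for a in np.arange(65,95,.5):
    ey=np.array([np.cos(np.radians(a)),np.sin(np.radians(a)),0]); ey-=n*(ey@n); ey/=np.linalg.norm(ey); ex=np.cross(ey,n)
    hx,e=np.histogram((F-c)@ex,np.arange(-.2,.2,.002)); 
    if hx.max()>best[0]: best=(hx.max(),a,ey,ex)
_,a,ey,ex=best; U=(X-c)@ex; V=(X-c)@ey
w=M&(h>.02)&(h<.032)
hx,e=np.histogram(U[w],np.arange(-.2,.2,.002)); hy,e2=np.histogram(V[w],np.arange(-.2,.3,.002))
xl=[e[i]+.001 for i in np.argsort(-hx)[:6]]; x0=min(x for x in xl); y0=e2[hy.argmax()]+.001
print('tray y az',a,'x walls',np.round(xl,3),'y wall',round(y0,3))
U-=x0; V-=y0   # distances from the lip corner walls (U>0, V<0 inside)
t=M&(h>.0115)&(h<.018)&(U>.004)&(U<.08)&(V<-.004)&(V>-.15)
I=np.zeros((76,42),np.uint8)   # 2 mm grid: rows = distance from +y wall, cols = distance from -x wall
np.add.at(I,((-V[t]/.002).astype(int),(U[t]/.002).astype(int)),1)
for r in range(0,62): print('%3d '%(2*r)+''.join('#' if v>2 else '.' if v else ' ' for v in I[r,:25]))
E
python3 nuts.py
```

```text
scene 4855 2310 tilt 31.1 downhill az 116.4
top no mask
wrist tilt 31.26201901359118 az 116.66063413089161
tray y az 80.0 x walls [-0.093 -0.091  0.105  0.107 -0.095  0.023] y wall 0.105
  0                          
  2                          
  4     .##.#...             
  6   ...###.###             
  8    .##   ..##            
 10    .#.   ..##            
 12    .##   .###            
 14    #......###            
 16     .#...###.            
 18    .##.####              
 20      ..###.              
 22      . .#                
 24    ...##..               
 26   ...##..##              
 28   .##. ..##.             
 30   .#.    .##             
 32   .#.   ..##             
 34   #.#   .##.             
 36   .... ####.             
 38    #...###.              
 40     .######              
 42      ... .               
 44     ......               
 46    ...###..              
 48    ###....##             
 50   ###   .##.             
 52   .##    ###             
 54   .#.   ..##             
 56    #. . .###             
 58    .#...###.             
 60     .####
[... 220 characters left out ...]
      
 76   ..#   .###.            
 78    ......##.             
 80    #.##.##.              
 82     .#####               
 84     ...                  
 86     ....#.               
 88     .######              
 90   ..##...#.#             
 92    ##    ###             
 94   .##    .##             
 96   #.#    ###             
 98   ##.   ..##             
100   .##.##.##..            
102    .#####..              
104   .  ..##.               
106   .                      
108   .                      
110                          
112                          
114   .                      
116   .                      
118   .                      
120   .                      
122
```

All five nuts lie in one unbroken row on the -x wall. The lead nut is in the lip corner, and the nut centres are 12, 32, 53, 74 and 96 mm from the +y wall. Tilt is 31° and holding steady, and the basket hangs on the seat. Handing in.

```bash
python3 -c "
from h import *
print(arm.get_state()['t']); print(job_done())"
```

```text
22.075
the job is handed in; nothing more can be done
None
```

I hung the grey basket on the stand's hook and tilted the tray until the five nuts slid down to the lip corner. I handed in at 22.1 s, with the arm still holding the tray tilted.

**Basket:** The first grasp failed because I lifted before the fingers had closed. The basket stayed put and the second grasp held. The bar now rests within 1 mm of the hook seat, and the basket hangs level, with its bottom at about 0.10 m.

**Tray:** I pinched it by the corner opposite the lip at 12 N and tilted it to about 31° (30.9–31.4° between the last two-camera readings). The top camera gave no reading on the final check. Grip width and force stayed steady.

**Tilt direction:** It is a little steeper towards +y (about 25°) than towards -x (about 18°), so it is not perfectly even.

**Nuts:** They lie still in one touching row along the -x wall. The lead nut is in the lip corner, and the farthest is centred about 96 mm from the +y wall, so they form a row rather than a cluster. The finder placed the lead nut about 30 mm from the +y wall. My depth map put it against both walls, and I went with the depth map.

**Other things on the bench:** I did not touch any of them, and they showed no change in the last pictures I viewed. I did not measure them again at the end.

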